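# Park the press roller

### The job

The proof has been pulled: park the loose press roller so that the print can be lifted off. With the fingertips push it up the sloping ends of the two rails until it drops into the rest hollow and lies square against the two end stops, then take the hand away. Push it slowly and steadily, never shove it or let it run back over the print, do not lift it, do not touch the wet print, and leave the ink jar, the hand brayer and the baren where they are.

Things in the scene. Friction and masses are not known exactly. Their poses are not given: they have to be found in the camera images.
- press: Grey tabletop proofing press, fixed (all sizes in mm). Origin: middle of the bed, at table height; +x along the rails from print to end stops, y across, z up. Bed 490 long (x -235 to 255), 240 wide, top z = 28. Two steel rails 71 to 98 from the middle carry the roller; a lip outside each, 98 to 104 from the middle, stands 6 above the running surface, which is level at z = 46 up to x = 50.
- ramp_foot (a point): Point midway between the rails where they begin to rise, at running height (press x = 50, z = 46). From here they climb at 7 degrees to the crest; on this ramp an unheld roller runs back. Between the rails, from the print to the stops, the bed is free down to press z = 28. (mm)
- ramp_crest (a point): Point midway between the rails at the top of the ramp, at running height (press x = 160, z = 59.5). From here the rails slope down at 10 degrees to the stops, forming a hollow that holds the roller against the stops by its own weight. (mm)
- rest (a point): Middle of the roller's axis when it is parked in the hollow against both stops: press x = 183, y = 0, z = 86; axes as the press. The stops are two posts, one on each rail, 34 wide, with rubber faces at press x = 213 and tops at z = 104 to 108. (mm)
- roller: Loose steel roller, diameter 60, 190 long, lying across both rails: smooth slippery barrel, a rubber band 26 wide at each end that runs on the rail, and beyond it a wooden grip (26 thick, 66 long); 360 overall, about 0.8 kg. Origin: its middle, on its axis. Own y is that axis; x and z turn as it rolls. Starts on the level rails between print and ramp, up to 0.04 rad out of square (mm)
- print: Printing block with the fresh, wet print on it, fixed on the bed between the rails, 165 by 122 in press x and y. Origin: centre of the block's underside (press x = -112.5, z = 28); top 17 above that (z = 45), its edge next to the ramp at press x = -30. (mm)
- ink_jar: Lidded ink jar, 66 in diameter, 65 high, standing loose beyond the end stops. Origin: centre of its underside. (mm)
- brayer: Hand ink roller lying loose beside the press: rubber roller 32 in diameter and 90 long, wire frame, wooden handle, 32 high, 190 long overall. Origin: under the rubber roller's middle, at table height; the handle points along its own -x. (mm)
- baren: Wooden rubbing disc with a bar handle on top, 104 in diameter, 37 high, lying loose beside the press. Origin: centre of its underside. (mm)

How it is judged (in metres and radians):
On the way:
1. the roller climbs the ramp, carried by the rails (x of roller in the frame of press between 0.08 and 0.145 m and z of roller in the frame of press below 0.093 m and contact force between roller and press above 1 N), for 0.1 s.
At the end, for the whole second after the job is handed in: The roller lies at rest in the hollow against both stops: its middle within 5 mm lengthwise and in height and 8 mm sideways of the rest point, its axis within 0.05 rad of square to the rails; ink jar, brayer and baren within 20 mm of where they were (x of roller in the frame of rest between -0.005 and 0.005 m and y of roller in the frame of rest between -0.008 and 0.008 m and z of roller in the frame of rest between -0.005 and 0.005 m and angle between the y axis of roller and the y axis of press, either way round below 0.05 rad and linear speed of roller below 0.02 m/s and angular speed of roller below 0.3 rad/s and distance of each of ink_jar, brayer, baren from where it was at the start of the episode below 0.02 m); the robot touches nothing.
It fails at once if the roller ran back on to the wet print (x of roller in the frame of press below -0.03 m).
It fails at once if the roller was shoved or let run (faster than 0.45 m/s) (linear speed of roller above 0.45 m/s).
It fails at once if the roller was lifted 10 mm off the level rails, or 10 mm above the crest of the ramp ((x of roller in the frame of press below 0.05 m and z of roller in the frame of press above 0.086 m) or z of roller in the frame of press above 0.1 m).
It fails at once if the robot touched the wet print (contact force between any of the fingers, the arm and print above 1 N).
It fails at once if the ink jar, brayer or baren was moved by more than 20 mm (distance of any of ink_jar, brayer, baren from where it was at the start of the episode above 0.02 m).
It also fails if it takes over 40 s, if anything falls off the work surface, if the arm or the gripper's body presses on something with over 40 N, if the wrist force passes 120 N, or if a joint passes its speed limit or range.

### The arm

A 6-joint arm with a two-finger parallel gripper is mounted at the origin on the work surface. World frame = base frame: x ahead of the robot, y to its left, z up, the work surface at z = 0. Lengths are in m, angles in degrees, forces in N, time in s.
With the tool pointing down it reaches from about 0.3 to 0.775 m from the base axis. Payload 14.6 kg.
Tool frame: the origin (TCP) lies at the very end of the fingers, on their centre line; the grasp point (between the pads) lies 19 mm behind it; z points along the fingers, y is the direction in which the jaws open and shut (so a half turn about z gives the same grasp; the last joint's range is limited). The gripper opens to 85 mm and grips with 20 to 120 N. Pads are 22 mm wide; open, the fingers measure 114 mm over their backs; the gripper's body (76 mm by 85 mm) begins 54 mm behind the grasp point. The pads swing forward as they close: fully open they stand 13 mm farther back than shut.
Start: joints at [73.304, 17.183, 87.147, -0, 75.671, -3.816], TCP at [0.123, 0.536, 0.231] pointing down, gripper open.
Joint ranges: [-173.82, 173.82], [-45.26, 126.66], [13.44, 144.39], [-59.66, 239.66], [0, 175.72], [-146.38, 146.38]. Speed limits (degrees/s): [127.2, 127.2, 147.25, 180, 180, 180].

### API

Orientations are given as [roll, pitch, yaw] about the fixed x, y, z axes, in that order (R = Rz(yaw) Ry(pitch) Rx(roll)).
In Python, from cell import manip gives the robot as it stands. The module is installed in compiled form; this text tells all that it offers.
- The arm moves only by the tool jog_arm, never from a script. Its argument "series" is a list that holds one entry, the list of rows, each a list of 7 numbers: the finger opening in mm, from 0 to 85.4, then the shift along the tool's x, y, z in units of 50 mm (1.0 is 50 mm), then the turn, a rotation vector about the tool's x, y, z in units of 6 degrees (1.0 is 6 degrees). In form: [[[gripper, dx, dy, dz, ax, ay, az], ...]]. A call has 1 to 20 rows; each row shifts and turns the commanded pose from where the row before left it, along the tool's axes as they then stand; what a row does not reach is not made up. A row lasts 1/8 s, in which the tool goes at most 62.5 mm and 10.7 degrees, less where a joint would pass 70% of its speed; a pose out of reach is approached as far as the arm can. A call is refused whole if a number of a shift passes 1 or a number of a turn 1, either way. A call with a gripper value outside its range is refused whole. The fingers move at their own pace and stop on an object; the grip force is fixed at half the most. Time passes only in rows, so rows that do not move let the fingers close. It gives the time, the measured TCP pose, the force and the opening at its end, in the units of the state.
- manip.get_state(): the state, without advancing time (a new reading comes with each control period).
- manip.capture(name): name is "scene" or "side" or "wrist"; returns the picture (420x560x3 uint8, blue, green, red); there is no depth.
- manip.get_calibration(name): a dict with "fx", "fy", "cx", "cy" (pixels), "extrinsics" (4x4, takes a point from camera to world coordinates). Camera axes: x right, y up, looking along -z (the intrinsics and any distortion apply to the point x, -y, -z); pixel columns grow to the right and rows downward; lengths in m; the calibration is good to about 2 mm. The wrist camera is an equidistant fisheye: a pixel r from the principal point sees the ray r / f radians off the axis. A picture is of the moment at which its call begins: read the wrist's pose just before it. get_calibration takes no time and is no camera call; for the wrist camera it gives the pose at the moment of the call.
- manip.finish_job(): hands the job in, once; it reports no verdict.
Trained networks look in the newest picture that a camera, given by its name, has taken for a name from the list of things; names that differ only in an ending like _2 or _b are one class to them, and where a whole thing is asked for, a point or a joint stands for the part that bears it (a point fixed in the world has none). Each returns a list of dicts, best first, with "confidence" (0 to 1); they miss things now and then, are a little off and sometimes report something else, mostly with a low value. They report only what shows in the picture. A call takes as long as a camera call.
- manip.search_frame(camera, label): "extent" ([left, top, right, bottom] in pixels, round what is visible of it).
- manip.cut_out(camera, label): "mask" (420x560 bool, what is visible of it) and "extent" ([left, top, right, bottom] in pixels, round what is visible of it).
The state is a dict: "time": time; "q": joint angles; "qvel": joint speeds; "joint_efforts": joint torques, N m; "ee_pos": TCP position; "tool_rot": TCP orientation; "ft_force": force on the tool from outside, world axes, zero at the start; "torque": the same for the moment, N m; "finger_gap": finger opening in m.
Only numpy, scipy, OpenCV 4.12 (cv2) and the standard library are available. Lean on these libraries where they do the work, as an engineer would, in place of code of your own. Each camera call takes 0.05 s, during which the arm holds its last target.

## Working session

There is one attempt and no reset: what is moved stays moved. The work goes in short steps, Python scripts to look and compute and a tool call to move; the robot and the scene stay as the last step left them, time stands still between calls to the robot, and variables do not carry over. Pictures are saved under pics/ and viewed, and the job is handed in when it is done.

Besides the shell and the picture viewer there is one more tool, called as name([rows], argument=value, ...), one row to a line, values as JSON. jog_arm: Moves the arm, as the interface text tells. Its arguments: {"type":"object","properties":{"series":{"type":"array","items":{"type":"array","items":{"type":"array","items":{"type":"number"}}}}},"required":["series"]}

```bash
mkdir -p pics; python3 - <<'E'
from cell import manip
import cv2,numpy as np
print(manip.get_state())
for c in ["scene","side","wrist"]:
    im=manip.capture(c); cv2.imwrite(f"pics/{c}0.png",im)
    k=manip.get_calibration(c); print(c,k["fx"],k["fy"],k["cx"],k["cy"],np.round(k["extrinsics"],4).tolist(),[x for x in k])
    for l in ["press","roller","print","ink_jar","brayer","baren"]:
        print(l,[(np.round(d["extent"]).tolist(),round(d["confidence"],2)) for d in manip.search_frame(c,l)][:2])
E
```

```text
{'time': 0.0, 'q': array([ 7.33037419e+01,  1.72165763e+01,  8.71812608e+01, -2.24033520e-03,
        7.56702853e+01, -3.81663501e+00]), 'qvel': array([ 0.02694625,  0.04392384,  0.05034903, -0.05276244,  0.03643319,
       -0.07922665]), 'joint_efforts': array([-5.51064022e-04, -5.43503737e+01, -3.61786473e+01, -1.66113277e-04,
        4.25068007e-03, -3.34404172e-05]), 'ee_pos': array([0.12254654, 0.53592743, 0.23070515]), 'tool_rot': array([-1.79931884e+02, -2.36931729e-03,  1.67120931e+02]), 'ft_force': array([ 0.51625843, -0.10738149, -0.01369303]), 'torque': array([0.0057244 , 0.00048316, 0.02058623]), 'finger_gap': 0.085748770378389}
scene 521.3672307816295 521.3672307816295 272.25763343144615 215.59093136686548 [[-0.3361, -0.7582, 0.5587, 1.3027], [0.9418, -0.2707, 0.1991, 0.302], [0.0003, 0.5932, 0.8051, 1.1272], [0.0, 0.0, 0.0, 1.0]] ['fx', 'fy', 'cx', 'cy', 'extrinsics']
press [([109.0, 155.0, 301.0, 246.0], 0.62)]
roller [([202.0, 137.0, 231.0, 248.0], 0.69), ([311.0, 192.0, 342.0, 225.0], 0.17)]
print [([131.0, 174.0, 199.0, 213.0], 0.64), ([107.0, 155.0, 303.0, 246.0], 
[... 548 characters left out ...]
72)]
print [([307.0, 275.0, 406.0, 355.0], 0.78), ([238.0, 215.0, 354.0, 321.0], 0.28)]
ink_jar [([197.0, 197.0, 228.0, 234.0], 0.9)]
brayer [([352.0, 229.0, 433.0, 288.0], 0.87)]
baren [([291.0, 205.0, 336.0, 234.0], 0.72)]
wrist 325.19226210127806 325.19226210127806 282.5587908696758 208.5751979096943 [[0.2227, -0.9219, -0.3171, 0.0402], [0.9749, 0.2105, 0.0725, 0.5551], [-0.0001, -0.3253, 0.9456, 0.3731], [0.0, 0.0, 0.0, 1.0]] ['fx', 'fy', 'cx', 'cy', 'extrinsics']
press [([0.0, 357.0, 61.0, 419.0], 0.65)]
roller [([4.0, 377.0, 34.0, 419.0], 0.85)]
print [([2.0, 404.0, 22.0, 420.0], 0.66)]
ink_jar [([110.0, 383.0, 150.0, 419.0], 0.61), ([0.0, 360.0, 115.0, 418.0], 0.6)]
brayer []
baren []
```

```bash
python3 - <<'E'
import cv2
a=cv2.imread("pics/scene0.png")[110:310,90:370]; cv2.imwrite("pics/s0z.png",cv2.resize(a,None,fx=2.8,fy=2.8,interpolation=cv2.INTER_CUBIC))
a=cv2.imread("pics/side0.png")[180:420,170:460]; cv2.imwrite("pics/d0z.png",cv2.resize(a,None,fx=2.5,fy=2.5,interpolation=cv2.INTER_CUBIC))
E
```

```text
(no output)
```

View pics/s0z.png

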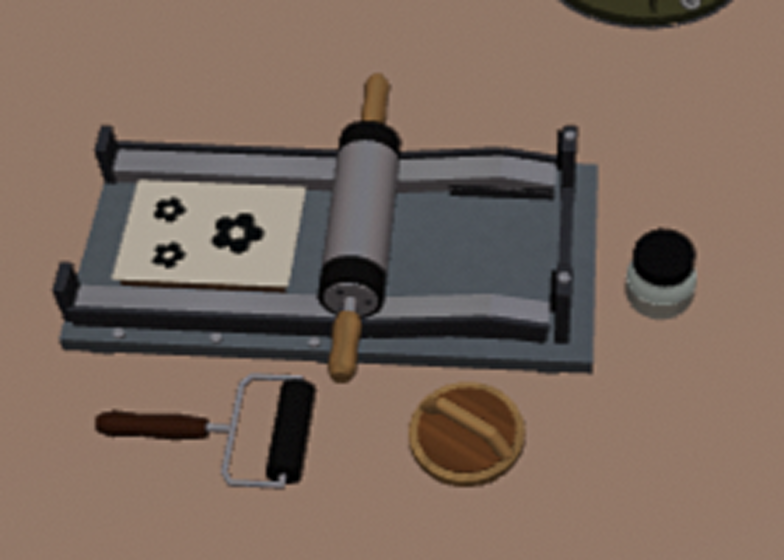

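View pics/d0z.png

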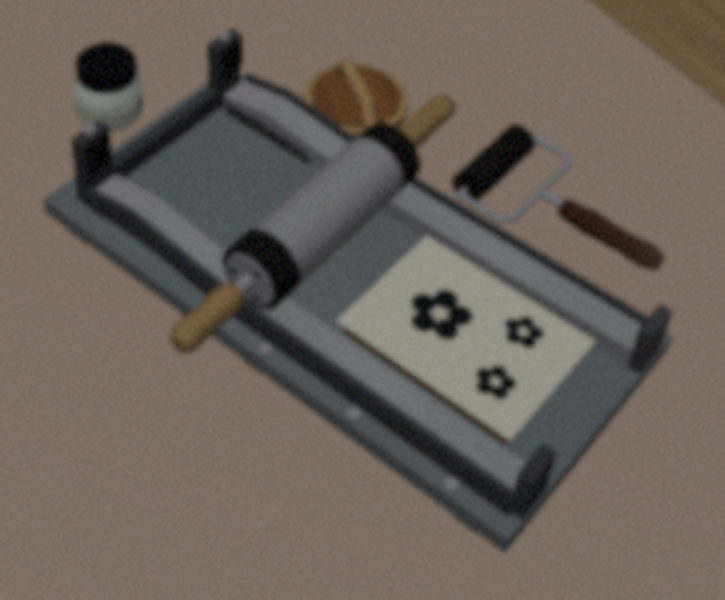

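```bash
cat > h.py <<'E'
from cell import manip
import numpy as np,cv2
from scipy.optimize import least_squares,minimize
K={c:manip.get_calibration(c) for c in ["scene","side"]}
def proj(c,P,k=None):
    k=k or K[c]; E=k["extrinsics"]; p=(np.asarray(P,float)-E[:3,3])@E[:3,:3]
    x,y,z=p[:,0],-p[:,1],-p[:,2]
    if c=="wrist":
        r=np.hypot(x,y); th=np.arctan2(r,z); s=th/np.maximum(r,1e-9)
        return np.c_[k["fx"]*x*s+k["cx"],k["fy"]*y*s+k["cy"]]
    return np.c_[k["fx"]*x/z+k["cx"],k["fy"]*y/z+k["cy"]]
def p2w(pose,P):
    x,y,a=pose; P=np.asarray(P,float); c,s=np.cos(a),np.sin(a)
    return np.c_[x+c*P[:,0]-s*P[:,1],y+s*P[:,0]+c*P[:,1],P[:,2]]
def ring(r,ys):
    t=np.linspace(0,2*np.pi,33)
    return np.vstack([np.c_[r*np.cos(t),np.full(33,y),r*np.sin(t)] for y in ys])
PARTS=[ring(.03,[-.095,.095]),ring(.013,[.115,.178]),ring(.013,[-.178,-.115]),ring(.006,[-.12,.12]),ring(.011,[.115,.18]),ring(.011,[-.18,-.115])]
def rmask(c,press,x,y,z,a,sc=4,k=None):
    m=np.zeros((420*sc,560*sc),np.uint8)
    for P in PARTS:
        ca,sa=np.cos(a),np.sin(a)
        Q=np.c_[x+ca*P[:,0]-sa*P[:,1],y+sa*P[:,0]+ca*P[:,1],z+P[:,2]]
        uv=proj(c,p2w(press,Q),k)
        cv2.fillConvexPoly(m,cv2.convexHull(np.round((uv+.5)*sc-.5).astype(np.int32)),1)
    return cv2.resize(m.astype(np.float32),(560,420),interpolation=cv2.INTER_AREA)
def railz(x):
    if x<.05: return .076
    if x<.16: return .046+(x-.05)*np.tan(np.radians(7))+.03
    return .0595-(x-.16)*np.tan(np.radians(10))+.0304
def fitroller(press,masks,x0=(0.01,0,0),k=None):
    def f(v):
        s=0
        for c,m in masks.items():
            r=rmask(c,press,v[0],v[1],railz(v[0]),v[2],k=k)
            s+=np.abs(r-m).sum()/m.sum()
        return s
    r=minimize(f,x0,method="Nelder-Mead",options=dict(initial_simplex=[list(x0),[x0[0]+.02,x0[1],x0[2]],[x0[0],x0[1]+.01,x0[2]],[x0[0],x0[1],x0[2]+.04]],xatol=1e-4,fatol=1e-4))
    return r.x,r.fun
E
cat > fit.py <<'E'
from h import *
o=np.array
sc=[((597,165),(255,120,28)),((592,368),(255,-120,28)),((62,345),(-235,-120,28)),((138,180),(-195,61,45)),((305,187),(-30,61,45)),((290,288),(-30,-61,45)),((113,278),(-195,-61,45))]
sd=[((45,203),(255,120,28)),((507,545),(-235,120,28)),((670,343),(-235,-120,28)),((338,318),(-30,61,45)),((425,235),(-30,-61,45)),((595,340),(-195,-61,45)),((512,440),(-195,61,45))]
U={"scene":o([a for a,_ in sc])/2.8+[90,110],"side":o([a for a,_ in sd])/2.5+[170,180]}
P={"scene":o([b for _,b in sc])/1e3,"side":o([b for _,b in sd])/1e3}
f=lambda v:np.r_[(proj("scene",p2w(v,P["scene"]))-U["scene"]).ravel(),(proj("side",p2w(v,P["side"]))-U["side"]).ravel()]
r=least_squares(f,[.4,.1,1.6],loss="soft_l1"); print("press",r.x,np.degrees(r.x[2])); print(np.round(f(r.x).reshape(-1,2),1).tolist())
ms={}
for c in ["scene","side"]:
    d=manip.cut_out(c,"roller"); print(c,[(x["confidence"],x["extent"]) for x in d][:2])
    ms[c]=d[0]["mask"].astype(np.float32)
    print(fitroller(r.x,{c:ms[c]}))
v,fun=fitroller(r.x,ms); print("both",v,fun)
for c in ms:
    im=cv2.imread(f"pics/{c}0.png"); b=im.copy()
    q=(rmask(c,r.x,v[0],v[1],railz(v[0]),v[2])>.5).astype(np.uint8)
    cv2.drawContours(b,cv2.findContours(q,0,2)[0],-1,(0,255,255),1)
    cv2.drawContours(b,cv2.findContours((ms[c]>.5).astype(np.uint8),0,2)[0],-1,(0,0,255),1)
    for P_ in proj(c,p2w(r.x,o([(255,120,28),(255,-120,28),(-235,-120,28),(-235,120,28),(-30,61,45),(-30,-61,45),(-195,61,45),(-195,-61,45),(160,85,59.5),(160,-85,59.5),(213,85,104),(213,-85,104)])/1e3)):
        cv2.circle(b,tuple(int(round(t)) for t in P_),1,(0,255,0),-1)
    (y0,x0)=(110,90) if c=="scene" else (180,170)
    cv2.imwrite(f"pics/{c}_fit.png",cv2.resize(b[y0:y0+230,x0:x0+285],None,fx=2.6,fy=2.6))
E
python3 fit.py
```

```text
press [ 0.54481893 -0.15224351  1.85809039] 106.46073741045755
[[0.4, 0.1], [0.3, -1.2], [-1.8, -1.9], [-0.2, -0.1], [0.0, -0.1], [-1.2, -0.4], [-1.0, 0.4], [-0.7, -1.7], [0.2, -1.9], [0.7, -2.6], [-0.8, 0.7], [0.5, -0.0], [-0.0, 0.2], [-1.0, -0.1]]
scene [(0.85, [201.9, 134.0, 232.4, 247.2])]
(array([0.03339255, 0.00155206, 0.02088354]), np.float64(0.06747090071439743))
side [(0.58, [237.9, 214.3, 354.2, 320.4])]
(array([ 0.03637115, -0.00175135,  0.02178988]), np.float64(0.046860624104738235))
both [ 0.03515563 -0.00012642  0.01832447] 0.1583288609981537
```

View pics/scene_fit.png

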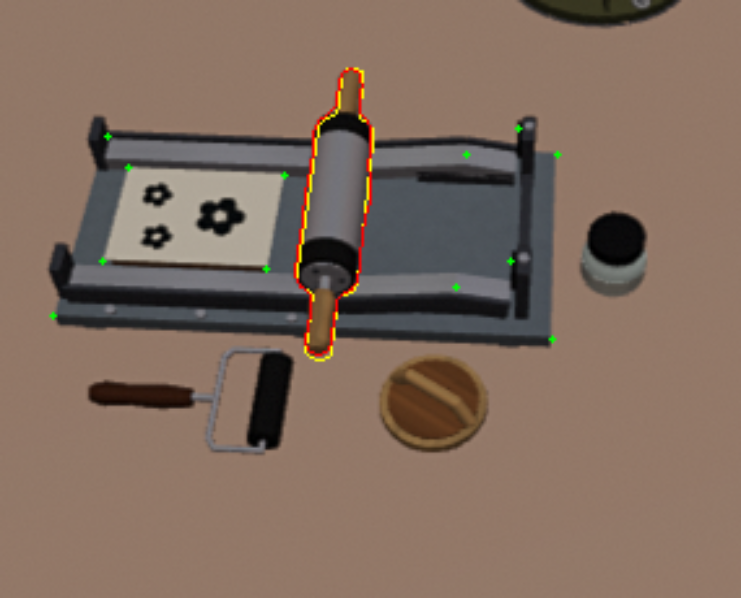

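View pics/side_fit.png

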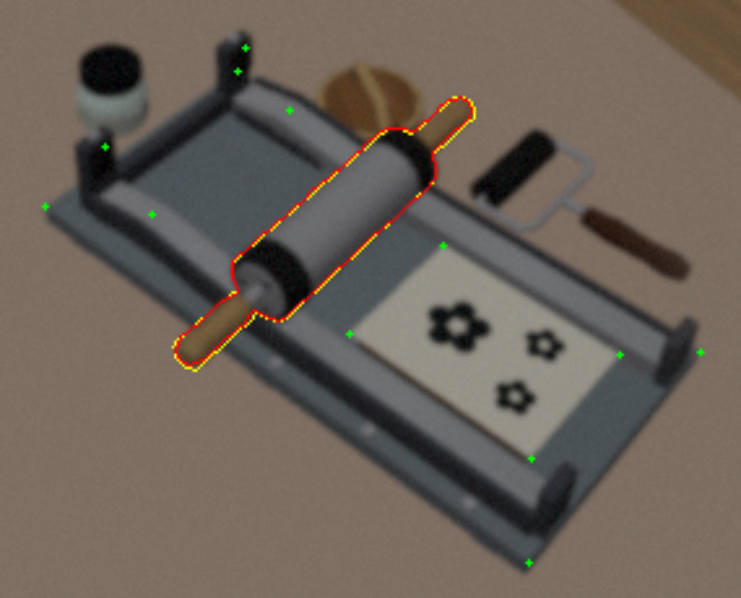

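The overlay fits: roller at press (35, 0) mm and 0.02 rad out of square, press at world (0.545, -0.152), yaw 106.5°. I'll turn the tool so its x axis runs along the press x axis, then travel high to behind the roller.

jog_arm([
  [[85,0,0,0,0,0,1],[85,0,0,0,0,0,1],[85,0,0,0,0,0,1],[85,0,0,0,0,0,1],[85,0,0,0,0,0,1],[85,0,0,0,0,0,1],[85,0,0,0,0,0,1],[85,0,0,0,0,0,1],[85,0,0,0,0,0,1],[85,0,0,0,0,0,1],[85,0,0,0,0,0,0.11],[85,0,0,0,0,0,0]],
])

```text
time: 2.65
ee_pos: [0.1226, 0.5362, 0.2313]
tool_rot: [-180.0, 0.0, 106.6]
ft_force: [-0.2, 0.6, -0.4]
finger_gap: 0.0852
```

jog_arm([
  [[85,-0.79,0.21,0,0,0,0],[85,-0.79,0.21,0,0,0,0],[85,-0.79,0.21,0,0,0,0],[85,-0.79,0.21,0,0,0,0],[85,-0.79,0.21,0,0,0,0],[85,-0.79,0.21,0,0,0,0],[85,-0.79,0.21,0,0,0,0],[85,-0.79,0.21,0,0,0,0],[85,-0.79,0.21,0,0,0,0],[85,-0.79,0.21,0,0,0,0],[85,-0.79,0.21,0,0,0,0],[85,-0.79,0.21,0,0,0,0],[85,-0.79,0.21,0,0,0,0],[85,-0.79,0.21,0,0,0,0],[85,-0.79,0.21,0,0,0,0],[85,-0.79,0.21,0,0,0,0],[85,-0.79,0.21,0,0,0,0],[85,-0.79,0.21,0,0,0,0],[85,-0.79,0.21,0,0,0,0],[85,0,0,0,0,0,0]],
])

```text
time: 5.15
ee_pos: [0.5271, -0.1289, 0.2307]
tool_rot: [-180.0, -0.0, 106.4]
ft_force: [-0.6, 0.4, -0.3]
finger_gap: 0.0854
```

```bash
cat > look.py <<'E'
import sys
from h import *
press=np.array([0.54482,-0.15224,1.85809]); n=sys.argv[1]; cams=sys.argv[2].split(",")
s=manip.get_state(); d=s["ee_pos"]-np.array([press[0],press[1],0]); c,sn=np.cos(press[2]),np.sin(press[2])
print("t",s["time"],"tcp press",np.round([c*d[0]+sn*d[1],-sn*d[0]+c*d[1],d[2]],4),"rot",np.round(s["tool_rot"],2),"F",np.round(s["ft_force"],1))
x0=float(sys.argv[3])
for cam in cams:
    k=manip.get_calibration(cam); im=manip.capture(cam)
    b=im.copy()
    dd=manip.cut_out(cam,"roller")
    if dd:
        m=dd[0]["mask"].astype(np.float32)
        cv2.drawContours(b,cv2.findContours((m>.5).astype(np.uint8),0,2)[0],-1,(0,0,255),1)
        print(cam,dd[0]["confidence"],fitroller(press,{cam:m},(x0,0,0),k=k))
    if cam=="wrist":
        tp=s["ee_pos"]; 
        for dx in (0,): print("tcp px",proj("wrist",[tp],k))
        for P in proj("wrist",p2w(press,np.array([(-30,61,45),(-30,-61,45),(213,85,104),(213,-85,104)])/1e3),k): cv2.circle(b,tuple(int(round(t)) for t in P),2,(0,255,0),-1)
    cv2.imwrite(f"pics/{cam}{n}.png",b)
E
python3 look.py 1 wrist 0.035
```

```text
t 5.15 tcp press [0.0274 0.0104 0.2307] rot [-1.7997e+02 -1.0000e-02  1.0643e+02] F [-0.6  0.4 -0.3]
wrist 0.76 (array([0.03498421, 0.00309468, 0.01906283]), np.float64(0.04171556606888771))
tcp px [[283.52115277 275.24092407]]
```

View pics/wrist1.png

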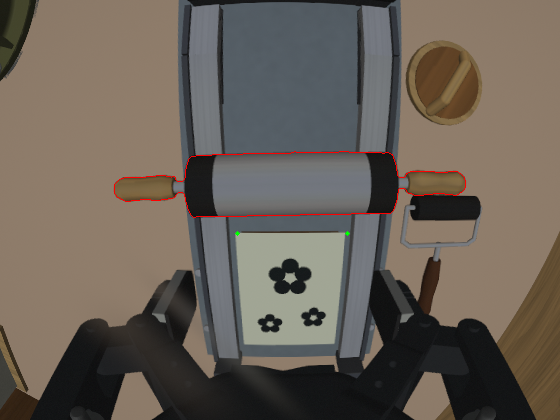

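The wrist view confirms it: roller at x = 35 mm, 0.019 rad out of square, and the projected print corners sit on the real ones at (237,234) and (347,234). I'll shift to behind the roller and descend partway.

jog_arm([
  [[85,-0.36,0.1,0,0,0,0],[85,-0.37,0.11,0,0,0,0],[85,0,0,0.5,0,0,0],[85,0,0,0.5,0,0,0],[85,0,0,0.5,0,0,0],[85,0,0,0.5,0,0,0],[85,0,0,0,0,0,0],[85,0,0,0,0,0,0]],
])

```text
time: 6.25
ee_pos: [0.5474, -0.1587, 0.1326]
tool_rot: [179.9, 0.1, 106.5]
ft_force: [0.8, 1.3, 0.4]
finger_gap: 0.085
```

```bash
python3 look.py 2 wrist,side 0.035
```

```text
t 6.25 tcp press [-0.007  -0.0006  0.1326] rot [1.7993e+02 5.0000e-02 1.0651e+02] F [0.8 1.3 0.4]
tcp px [[283.55351608 275.2040452 ]]
side 0.65 (array([0.03597876, 0.00060964, 0.01652342]), np.float64(0.22804054617881775))
```

View pics/wrist2.png

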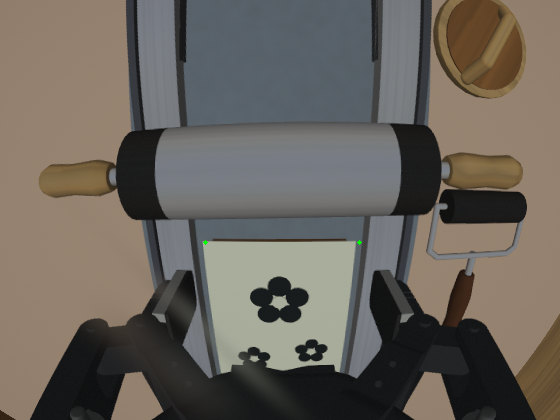

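View pics/side2.png

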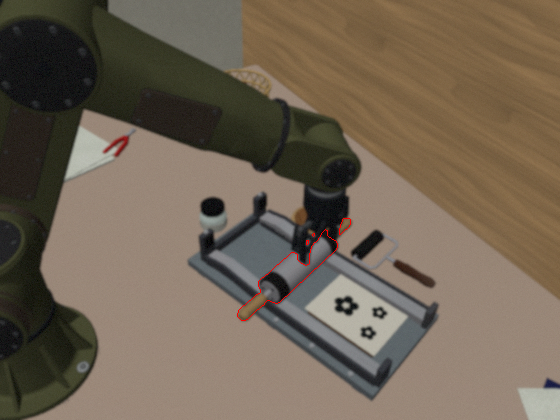

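Fingers straddle symmetrically at (180,300) and (390,300), just behind the roller. I'll back off 5 mm, descend to z ≈ 0.05, then look.

jog_arm([
  [[85,-0.1,0,0,0,0,0],[85,0,0,0.3,0,0,0],[85,0,0,0.3,0,0,0],[85,0,0,0.3,0,0,0],[85,0,0,0.3,0,0,0],[85,0,0,0.2,0,0,0],[85,0,0,0.2,0,0,0],[85,0,0,0.06,0,0,0],[85,0,0,0,0,0,0]],
])

```text
time: 7.58
ee_pos: [0.5485, -0.1639, 0.0484]
tool_rot: [180.0, 0.0, 106.5]
ft_force: [0.1, 0.4, 0.2]
finger_gap: 0.0852
```

```bash
python3 look.py 3 wrist 0.035
```

```text
t 7.575 tcp press [-0.0122 -0.0002  0.0484] rot [1.7999e+02 1.0000e-02 1.0646e+02] F [0.1 0.4 0.2]
wrist 0.91 (array([0.03462444, 0.0039348 , 0.02219713]), np.float64(0.09753677248954773))
tcp px [[283.54937171 275.24982974]]
```

View pics/wrist3.png

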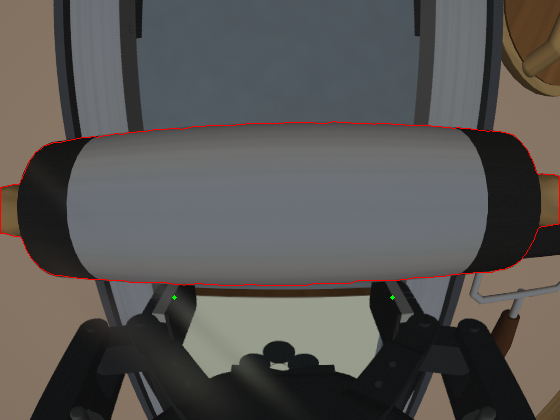

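Both fingertips stand between the roller and the print edge with no contact. I'll start a slow push.

jog_arm([
  [[85,0.06,0,0,0,0,0],[85,0.06,0,0,0,0,0],[85,0.06,0,0,0,0,0],[85,0.06,0,0,0,0,0],[85,0.08,0,0,0,0,0],[85,0.08,0,0,0,0,0],[85,0.08,0,0,0,0,0],[85,0.08,0,0,0,0,0],[85,0,0,0,0,0,0]],
])

```text
time: 8.8
ee_pos: [0.5403, -0.1366, 0.0482]
tool_rot: [-180.0, -0.0, 106.5]
ft_force: [0.4, 0.2, 0.7]
finger_gap: 0.0849
```

```bash
python3 look.py 4 wrist 0.05
```

```text
t 8.8 tcp press [ 0.0162 -0.0001  0.0482] rot [-1.7999e+02 -2.0000e-02  1.0647e+02] F [0.4 0.2 0.7]
wrist 0.55 (array([0.05867827, 0.00305115, 0.01765817]), np.float64(0.09525542706251144))
tcp px [[283.52784234 275.21430252]]
```

View pics/wrist4.png

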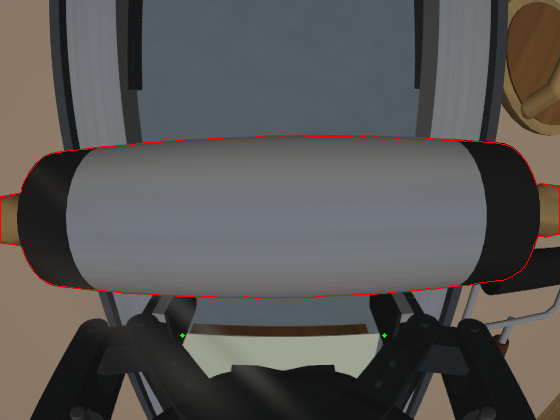

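Roller is moving ahead of the fingers (x ≈ 58 mm, at the ramp foot). Continuing up the ramp at 40 mm/s, rising with the slope.

jog_arm([
  [[85,0.1,0,-0.012,0,0,0],[85,0.1,0,-0.012,0,0,0],[85,0.1,0,-0.012,0,0,0],[85,0.1,0,-0.012,0,0,0],[85,0.1,0,-0.012,0,0,0],[85,0.1,0,-0.012,0,0,0],[85,0.1,0,-0.012,0,0,0],[85,0.1,0,-0.012,0,0,0],[85,0.1,0,-0.012,0,0,0],[85,0.1,0,-0.012,0,0,0],[85,0.1,0,-0.012,0,0,0],[85,0,0,0,0,0,0]],
])

```text
time: 10.4
ee_pos: [0.5247, -0.0838, 0.0548]
tool_rot: [-180.0, -0.0, 106.5]
ft_force: [0.4, -0.9, -0.6]
finger_gap: 0.0849
```

```bash
python3 look.py 5 wrist,scene 0.115
```

```text
t 10.4 tcp press [ 0.0714 -0.0001  0.0548] rot [-1.7998e+02 -3.0000e-02  1.0648e+02] F [ 0.4 -0.9 -0.6]
wrist 0.62 (array([0.11377694, 0.00457582, 0.01822366]), np.float64(0.09549801051616669))
tcp px [[283.54462093 275.19123856]]
scene 0.82 (array([0.1119285 , 0.00426602, 0.02438948]), np.float64(0.1263429820537567))
```

View pics/wrist5.png

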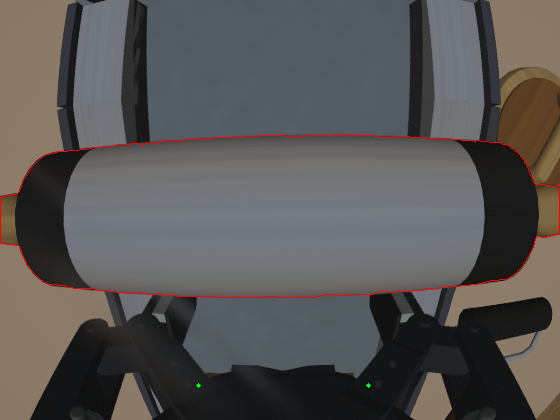

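View pics/scene5.png

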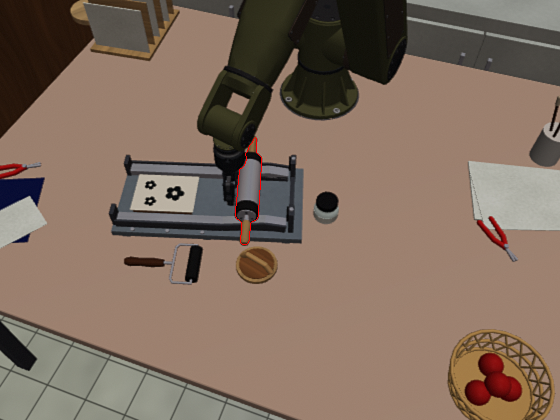

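Roller at x ≈ 113 mm on the ramp, both fingers bearing. Continuing to and over the crest, slower at the top.

jog_arm([
  [[85,0.1,0,-0.012,0,0,0],[85,0.1,0,-0.012,0,0,0],[85,0.1,0,-0.012,0,0,0],[85,0.1,0,-0.012,0,0,0],[85,0.1,0,-0.012,0,0,0],[85,0.1,0,-0.012,0,0,0],[85,0.1,0,-0.012,0,0,0],[85,0.08,0,-0.01,0,0,0],[85,0.06,0,0,0,0,0],[85,0.05,0,0,0,0,0],[85,0.05,0,0,0,0,0],[85,0.05,0,0,0,0,0],[85,0.05,0,0,0,0,0],[85,0.05,0,0,0,0,0],[85,0,0,0,0,0,0],[85,0,0,0,0,0,0]],
])

```text
time: 12.6
ee_pos: [0.5095, -0.032, 0.0596]
tool_rot: [180.0, 0.0, 106.5]
ft_force: [0.7, -0.0, 0.4]
finger_gap: 0.0852
```

```bash
python3 look.py 6 wrist,scene 0.18
```

```text
t 12.6 tcp press [ 0.1253 -0.0002  0.0596] rot [180.     0.   106.46] F [ 0.7 -0.   0.4]
tcp px [[283.52229794 275.22394343]]
scene 0.95 (array([ 0.18287611,  0.0068303 , -0.00179594]), np.float64(0.09259383380413055))
```

View pics/wrist6.png

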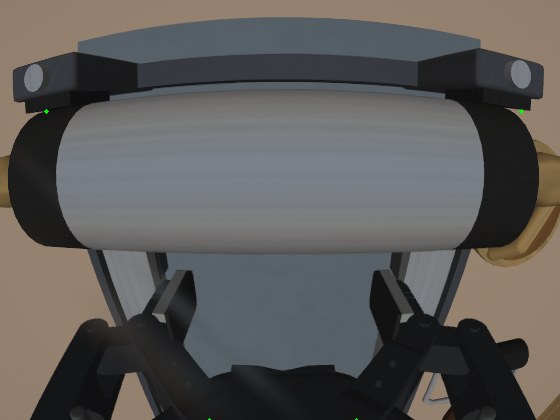

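The roller has dropped into the hollow against both stops, level in the picture, with about 15 mm clear of the fingertips. I'll back off a little, then go straight up and check from above.

jog_arm([
  [[85,-0.2,0,0,0,0,0],[85,-0.2,0,0,0,0,0],[85,0,0,-0.4,0,0,0],[85,0,0,-0.5,0,0,0],[85,0,0,-0.5,0,0,0],[85,0,0,-0.5,0,0,0],[85,0,0,-0.5,0,0,0],[85,0,0,-0.5,0,0,0],[85,0,0,-0.5,0,0,0],[85,0,0,-0.4,0,0,0],[85,0,0,0,0,0,0],[85,0,0,0,0,0,0]],
])

```text
time: 14.3
ee_pos: [0.5149, -0.0515, 0.2486]
tool_rot: [-179.9, -0.0, 106.4]
ft_force: [0.6, -0.3, -0.9]
finger_gap: 0.0855
```

```bash
python3 look.py 7 wrist,scene,side 0.18; python3 - <<'E'
import cv2
a=cv2.imread("pics/scene7.png")[110:310,90:370]; cv2.imwrite("pics/s7z.png",cv2.resize(a,None,fx=2.8,fy=2.8,interpolation=cv2.INTER_CUBIC))
E
```

```text
t 14.3 tcp press [1.051e-01 2.000e-04 2.486e-01] rot [-1.7994e+02 -3.0000e-02  1.0644e+02] F [ 0.6 -0.3 -0.9]
wrist 0.66 (array([0.18526873, 0.00637941, 0.00130906]), np.float64(0.07073803246021271))
tcp px [[283.50064939 275.22612489]]
side 0.98 (array([0.18665954, 0.00061321, 0.00091536]), np.float64(0.04832002520561218))
```

View pics/wrist7.png

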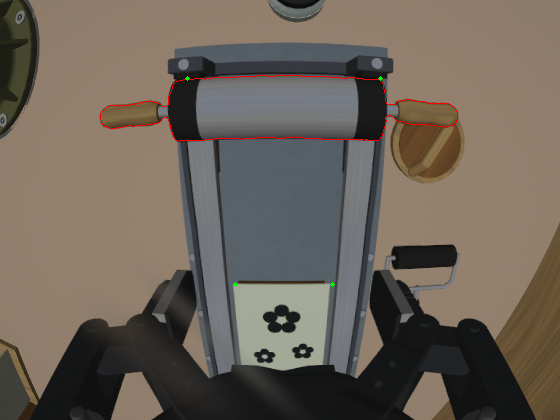

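View pics/s7z.png

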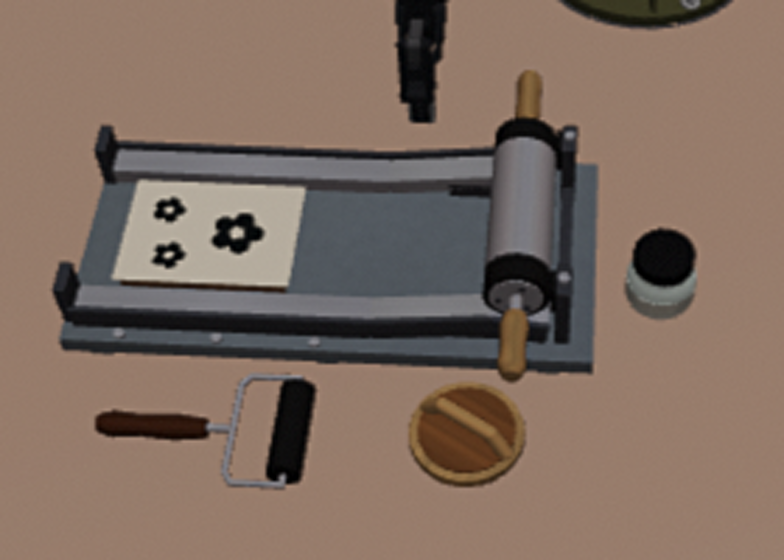

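```bash
python3 - <<'E'
from cell import manip
print(manip.finish_job(), manip.get_state()["time"])
E
```

```text
the job is handed in; nothing more can be done
the job is handed in; nothing more can be done
```

The roller is parked in the rest hollow against both end stops, and I have handed the job in. I pushed the middle of the barrel with the two open fingertips at about 40 mm/s up the ramp. After the crest it rolled the last few millimetres into the hollow by itself. I then backed the hand away and raised it clear, with about 14.5 s on the clock at hand-in.

**Last checks:**
- **Lengthwise:** the scene camera put the roller at press x = 183 mm, and the wrist and side cameras at 185 and 187 mm. The target is 183 ± 5 mm.
- **Squareness:** within about 0.002 rad of square.
- **Sideways:** the cameras disagreed. The side camera said y ≈ 0.6 mm, while the scene and wrist fits said 6 to 7 mm. Measured against the stops in the wrist picture it is about 3 mm off centre, which is the most the lips allow and inside the 8 mm limit.
- **Height:** I did not measure it. The fits took it from the rail profile.
- **Other objects:** in before-and-after pictures from the scene camera, the jar, brayer, baren and print had not moved. The fingers never went over the print at print height.
- **Forces:** every wrist-force reading was close to zero, and the hand was clear of everything at the end.
- **Missed detections:** the network missed the roller in three pictures (a wrist view before the push, a wrist view after the drop, and the last scene view). I checked those by eye instead.

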